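Feel for the lost end of a foil roll in the covered roll box and push it out

TASK

The last of a foil roll has slipped back out of sight in one of the two covered lanes of the bamboo roll box. Drop the flap at the box's end fully open, feel along the lanes with their push slides for the one that meets the roll, push the roll out of the open end and lay it flat, wholly on the red chopping board, without throwing or dropping it. Leave the flap fully open, ready for a new roll, and leave the other things on the worktop where they are.

Things in the scene. Friction and masses are not known exactly. Their poses are not given: they have to be found in the camera images.
- roll_box: Pale bamboo box for wrap rolls, fixed, closed on top, 116 (x) x 356 (y) x 58 mm high. Origin: centre of its underside, z up. Two lanes 46 mm wide and 47 mm high, centred at x -27 (front) and +27 mm (back), run along y from the flap (y -178 mm) to the closed end (y +170 mm). Floor 5 mm thick. One lane hides the foil roll, the other only a thin red pen, over which the slide passes
- mouth (a point): Middle of the box's open end, on the edge of its floor and on the flap's hinge line (box frame 0, -178, 5 mm). At the start the nearer end of the foil roll is 10 to 145 mm from here inside its lane
- flap (a joint): Angle of the flap that closes both lanes at the -y end: near 0 upright (starts 0 to 0.2), 1.57 flat on the worktop with its inner face level with the box's floor. 116 mm wide, 5 mm thick, hinged along its lower edge at point mouth; swings outward to -y with little friction (under 1 N at the tab) and falls open by itself past about 0.5 rad
- flap_tab (a point): On the inner face of the flap's darker tab, 70 mm from the hinge. The tab, 60 mm wide in the middle, reaches 77 mm from the hinge, so upright it stands 24 mm above the box's top and can be pushed outward by a fingertip held just above the top, inside of it
- front_slide (a joint): Travel of the push slide of the front lane (-x side): 0 at the closed end (starts at 0 to 30 mm), 0.332 with its blade at the mouth; it grows towards the flap (-y). Moves alone with about 0.5 N. Its blade, 42 mm wide, fills the lane from 18 to 50 mm above the worktop and pushes whatever stands in front; its front face is 8 mm ahead (-y) of the tab's centre
- front_tab (a point): Centre of the front slide's black tab on top of the box, 70 mm above the worktop: 26 (x) x 14 (y) x 21 mm high, from 60 to 81 mm above the worktop
- back_slide (a joint): Travel of the like push slide of the back lane (+x side), with the same values as front_slide
- back_tab (a point): Centre of the back slide's black tab, like front_tab
- foil_roll: Rest of a roll of kitchen foil, 150 mm long (along its y), 0.3 to 0.55 kg: a 37 mm round silver roll between two grey square end plugs 40 x 40 x 12 mm on which it rests, so it does not roll. Pushing it takes about 1.3 to 5 N more than the empty slide. Origin: middle of its underside. Starts hidden, lengthwise in a lane, on the box's floor
- roll_mid (a point): Centre of the foil roll (20 mm above what it lies on)
- roll_end_a (a point): Centre of the foil roll's +y end face
- roll_end_b (a point): Centre of the foil roll's -y end face
- red_board: Red plastic chopping board, 170 (x) x 260 (y) x 11 mm, loose, flat on the worktop beyond the flap. Origin: centre of its underside; z up
- striped_mug: Striped mug, 90 mm high, bystander
- lemon: Lemon, 78 x 55 x 56 mm, bystander
- garlic: Garlic bulb, 60 mm, bystander
- flat_tin: Flat food tin, 86 mm wide, 40 mm high, bystander
- teaspoon: Teaspoon, 130 mm, behind the box, bystander
- clothes_peg: Purple clothes peg, 72 mm, bystander
- tape: Roll of tape, 96 mm across, 25 mm high, bystander
- spice_jar: Glass spice jar with a dark lid, 41 mm wide, 105 mm high, standing near the worktop's front edge between box and board, bystander; origin at the centre of its underside

How it is judged (in metres and radians):
On the way, in this order (a step that is already met when the one before it is completed fails the run):
1. the flap lies fully open (value of joint flap above 1.4 rad), for 0.1 s.
2. the foil roll has been pushed out low through the open end: its middle is past the mouth (y of roll_mid in the frame of roll_box below -0.2 m and height (world z) of roll_mid below 0.05 m).
At the end, for the whole second after the job is handed in: The foil roll lies flat and still on the red board, both end faces within the board's outline and 25 to 37 mm above the worktop at their centres, and the flap is still open (above 1.4 rad) (x of roll_end_a in the frame of red_board between -0.085 and 0.085 m and y of roll_end_a in the frame of red_board between -0.13 and 0.13 m and height (world z) of roll_end_a between 0.025 and 0.037 m and x of roll_end_b in the frame of red_board between -0.085 and 0.085 m and y of roll_end_b in the frame of red_board between -0.13 and 0.13 m and height (world z) of roll_end_b between 0.025 and 0.037 m and value of joint flap above 1.4 rad and linear speed of foil_roll below 0.02 m/s and angular speed of foil_roll below 0.2 rad/s); the robot touches nothing.
It fails at once if a bystander is moved by more than 40 mm (distance of any of striped_mug, lemon, garlic, flat_tin, teaspoon, clothes_peg, tape, spice_jar from where it was at the start of the episode above 0.04 m).
It fails at once if the foil roll is thrown or dropped (faster than 1 m/s) (linear speed of foil_roll above 1 m/s).
It also fails if it takes over 69 s, if anything falls off the work surface, if the arm or the gripper's body presses on something with over 40 N, if the wrist force passes 120 N, or if a joint passes its speed limit or range.

ROBOT

A 6-joint arm with a two-finger parallel gripper is mounted at the origin on a cart in front of the work surface, level with it; the furniture and walls round the work are solid. World frame = base frame: x ahead of the robot, y to its left, z up, the work surface at z = 0. Lengths are in m, angles in degrees, forces in N, time in s.
With the tool pointing down it reaches from about 0.325 to 0.75 m from the base axis. Payload 7.6 kg.
Tool frame: the origin (TCP) lies midway between the tips of the shut fingers; the grasp point (between the pads) lies 19 mm behind it (env.grip_depth is the distance from the TCP to the grasp point, in m); z points along the fingers, y is the line along which they close (so a half turn about z gives the same grasp; the last joint's range is limited). The gripper opens to 85 mm and grips with 20 to 120 N. Pads are 22 mm wide; open, the fingers measure 114 mm over their backs; the gripper's body (76 mm by 85 mm) begins 54 mm behind the grasp point. The pads swing forward as they close: fully open they stand 13 mm farther back than shut.
Start: joints at [65.988, 2.991, 80.254, -0, 96.75, -4.028], TCP at [0.179, 0.493, 0.208] pointing down, gripper open.
Joint ranges: [-166.34, 166.34], [-52.06, 124.39], [6.96, 135.62], [-60.46, 240.46], [14.63, 156.25], [-167.68, 167.68]. Speed limits (degrees/s): [147.25, 147.25, 172.46, 180, 180, 180].

INTERFACE

Orientations are given as [roll, pitch, yaw] about the fixed x, y, z axes, in that order (R = Rz(yaw) Ry(pitch) Rx(roll)).
In Python, from plant import env, imaging gives the robot as it stands.
- The arm moves only by the shell command python3 -m jog FILE [OPENING] [FORCE], which reads ROWS from the file FILE. ROWS is a JSON list of rows, 1 to 5 of them, each of 6 numbers: dx, dy, dz in m, then a rotation vector rx, ry, rz in degrees; each row is the pose to reach, as a shift and turn from the pose commanded when the command began, along the tool's axes at that moment; what a row does not reach only later rows make up. A row lasts 1/12 s, in which the tool goes at most 0.0417 m and 7.16 degrees, less where a joint would pass 70% of its speed; a pose out of reach is approached as far as the arm can. OPENING is the finger opening in m, set as the command begins (- or left out keeps the last). The fingers move at their own pace and stop on an object; FORCE is the grip in N (left out, the last holds). Time passes only in rows, so rows that do not move let the fingers close. It prints the time, the measured TCP pose, the force, the opening and the grip force at its end. Input that does not fit is refused with a message, and nothing moves.
- env.sense(): the state, without advancing time (a new reading comes with each control period).
- imaging.capture(name): name is "scene" or "top"; returns the picture (420x560x3 uint8, red, green, blue); there is no depth.
- imaging.camera_info(name): a dict with "vfov" (degrees; the focal length in pixels is half the picture's height over the tangent of half this angle, whatever the lens; pixels are square), "cx", "cy" (the principal point, pixels), "R" (3x3) and "t" (3): a world point X has camera coordinates R X + t. Camera axes: x right, y down, z forward; pixel columns grow to the right and rows downward; lengths in m; the calibration is good to about 2 mm. A picture is of the moment at which its call begins. camera_info takes no time and is no camera call.
- env.close_job(): hands the job in; it is judged then, once.
The state is a dict: "time_s": time; "qpos": joint angles; "qd": joint speeds; "joint_torque": joint torques, N m; "tcp_pos": TCP position; "tool_rot": TCP orientation; "wrist_force": force on the tool from outside, world axes, zero at the start; "moment": the same for the moment, N m; "opening": finger opening in m; "grip_force": force on a finger pad.
Only numpy, scipy, OpenCV 4.12 (cv2) and the standard library are available. Lean on these libraries where they do the work, as an engineer would, in place of code of your own. Each camera call takes 0.05 s, during which the arm holds its last target. There are 200 camera calls.

## Working session

There is one attempt and no reset: what is moved stays moved. The work goes in short steps, Python scripts to look and compute and a shell command to move; the robot and the scene stay as the last step left them, time stands still between calls to the robot, and variables do not carry over. Pictures are saved under pics/ and viewed, at most 10 in all, crops included, and the job is handed in when it is done.

```bash
ls; mkdir -p pics
python3 - <<'E'
from plant import env, imaging
import cv2
for n in("scene","top"):
    im=imaging.capture(n); cv2.imwrite(f"pics/{n}0.png",im[:,:,::-1]); print(n,imaging.camera_info(n))
s=env.sense(); print(s, env.grip_depth)
E
```

```text
pics
scene {'vfov': 43.47234212877601, 'cx': 282.68407412774116, 'cy': 206.08858885153023, 'R': array([[ 0.83300796, -0.55321459, -0.00716677],
       [-0.41267872, -0.61266263, -0.67404806],
       [ 0.3685024 ,  0.56444497, -0.73865273]]), 't': array([-0.4478129 ,  0.32012685,  1.32948218])}
top {'vfov': 48.4866017195198, 'cx': 270.85878197581627, 'cy': 210.81867188594475, 'R': array([[ 0.00990563, -0.99993138, -0.00625462],
       [-0.98224953, -0.00855838, -0.18738358],
       [ 0.18731719,  0.00799975, -0.98226691]]), 't': array([0.04111627, 0.56644161, 1.07937484])}
{'time_s': 0.1, 'qpos': array([ 6.59857573e+01,  3.02388759e+00,  8.03055235e+01,  9.17908006e-04,
        9.67504011e+01, -4.02670236e+00]), 'qd': array([-0.06282537,  0.0085596 , -0.1707093 , -0.0764852 ,  0.05601459,
        0.01832333]), 'joint_torque': array([ 9.20016464e-04, -3.82586861e+01, -3.60983920e+01, -8.71137172e-05,
        4.84484568e-03,  2.24201585e-06]), 'tcp_pos': array([0.17929634, 0.49312028, 0.20696893]), 'tool_rot': array([-1.79920449e+02, -6.51396087e-03,  1.60012562e+02]), 'wrist_force': array([ 0.60939868, -0.16405677, -0.34207388]), 'moment': array([-0.02122994,  0.03090205, -0.01591038]), 'grip_force': 0.0, 'opening': 0.08569645129423265} 0.0187
```

View pics/scene0.png

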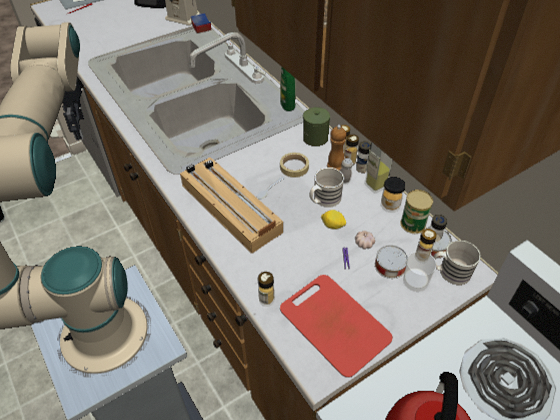

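View pics/top0.png

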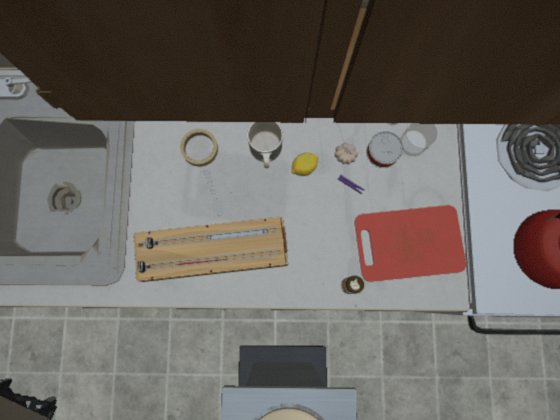

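The scene view shows the box, with its flap at the right, the spice jar at about (266,288) and the board at (335,322). In the top view the box spans x 133–288 and y 218–281, the tabs are near (149,242) and (141,267), and the board is at (410,243). I'll zoom in on the box and compute poses.

```bash
cat > h.py <<'E'
import numpy as np, cv2
from plant import env, imaging
def ray(n,px,z):
    c=imaging.camera_info(n); f=210/np.tan(np.radians(c["vfov"]/2))
    d=c["R"].T@np.array([(px[0]-c["cx"])/f,(px[1]-c["cy"])/f,1]); o=-c["R"].T@c["t"]
    return o+d*(z-o[2])/d[2]
def proj(n,X):
    c=imaging.camera_info(n); f=210/np.tan(np.radians(c["vfov"]/2)); p=c["R"]@np.array(X)+c["t"]
    return p[:2]/p[2]*f+[c["cx"],c["cy"]]
def largest(m):
    cs,_=cv2.findContours(m.astype(np.uint8),cv2.RETR_EXTERNAL,cv2.CHAIN_APPROX_NONE)
    return max(cs,key=cv2.contourArea)
def tool(d): # world shift -> tool axes, plus current state
    from scipy.spatial.transform import Rotation as R
    s=env.sense(); return R.from_euler('xyz',s["tool_rot"],degrees=True).inv().apply(d)
E
python3 - <<'E'
from h import *
im=cv2.imread("pics/top0.png"); hsv=cv2.cvtColor(im,cv2.COLOR_BGR2HSV)
a=cv2.resize(im[205:295,120:300],None,fx=4.4,fy=4.4,interpolation=cv2.INTER_CUBIC)
cv2.imwrite("pics/crop0.png",a)
m=((hsv[:,:,0]<6)|(hsv[:,:,0]>174))&(hsv[:,:,1]>120)&(hsv[:,:,2]>100); m[:,:340]=0; m[:,475:]=0
r=cv2.minAreaRect(largest(m)); bp=cv2.boxPoints(r); print("board",r)
for p in bp: print(p,ray("top",p,.011)[:2].round(4))
print("c",ray("top",r[0],.011))
m=(hsv[:,:,0]>8)&(hsv[:,:,0]<28)&(hsv[:,:,1]>70)&(hsv[:,:,2]>110);m=m.astype(np.uint8);m[:205]=0;m[295:]=0;m[:,:125]=0;m[:,300:]=0
m=cv2.morphologyEx(m,cv2.MORPH_CLOSE,np.ones((9,9)))
r=cv2.minAreaRect(largest(m));print("box",r)
for p in cv2.boxPoints(r): print(p,ray("top",p,.058)[:2].round(4))
for p in [(353,284)]: print("jar",ray("top",p,.105))
E
```

```text
board ((410.0381164550781, 242.8595733642578), (66.89752197265625, 105.273193359375), 83.94580078125)
[354.1673  215.14891] [ 0.5649 -0.1629]
[458.85333 204.04582] [ 0.5957 -0.4275]
[465.90894 270.57025] [ 0.4289 -0.4338]
[361.2229  281.67334] [ 0.3995 -0.1763]
c [ 0.49611365 -0.30000145  0.011     ]
box ((209.86782836914062, 248.73516845703125), (48.149200439453125, 152.16551208496094), 83.70604705810547)
[131.60437 233.14659] [0.5077 0.3804]
[282.85272 216.46477] [0.5516 0.0173]
[288.1313  264.32373] [0.4366 0.0042]
[136.88293 281.00555] [0.3941 0.3605]
jar [ 0.39039541 -0.14032517  0.105     ]
```

View pics/crop0.png

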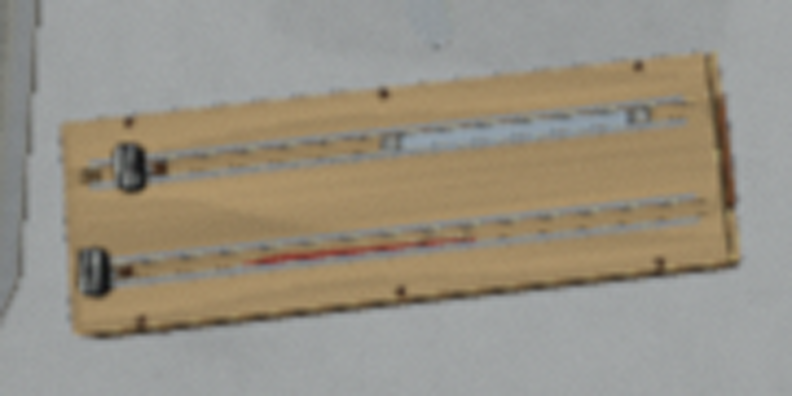

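The top slots show the roll, silver, in the back lane at about crop (515,130). The pen, red, is in the front lane. The back tab is at crop (128,168), and the flap is nearly upright at the right end. I'll write down the box frame and move above the flap with the fingers shut.

```bash
cat >> h.py <<'E'
Y=np.radians(6.8); BC=np.array([.4721,.1937,0])
def b2w(x,y,z): return BC+[x*np.cos(Y)-y*np.sin(Y), x*np.sin(Y)+y*np.cos(Y), z]
def w2b(p): d=np.array(p)-BC; return np.array([d[0]*np.cos(Y)+d[1]*np.sin(Y),-d[0]*np.sin(Y)+d[1]*np.cos(Y),d[2]])
def go(w): 
    s=env.sense(); print("tool shift",tool(np.array(w)-s["tcp_pos"]).round(4),"tcp",s["tcp_pos"].round(4),"rot",s["tool_rot"].round(1),"box",w2b(s["tcp_pos"]).round(4),"t",s["time_s"],"F",s["wrist_force"].round(1))
E
for i in 1 2 ; do :; done
echo '[[-0.4455, -0.315, 0, 0, 0, 63.2], [-0.4455, -0.315, 0, 0, 0, 63.2], [-0.4455, -0.315, 0, 0, 0, 63.2], [-0.4455, -0.315, 0, 0, 0, 63.2], [-0.4455, -0.315, 0, 0, 0, 63.2]]' > path.dat && python3 -m jog path.dat 0 40
python3 - <<'E'
from h import *
go(b2w(0,-.145,.2))
for n in [(149.1,243.2),(141.5,267)]: print(w2b(ray("top",n,.078)))
E
```

```text
time_s: 0.52
tcp_pos: [0.2986, 0.3205, 0.2073]
tool_rot: [-180.0, 0.0, 123.9]
wrist_force: [1.1, 0.7, 0.6]
opening: 0.0256
grip_force: 0.0
tool shift [-0.3311  0.0073  0.0074] tcp [0.2986 0.3205 0.2073] rot [-180.     0.   123.9] box [-0.1573  0.1464  0.2073] t 0.5167 F [1.1 0.7 0.6]
[0.02560595 0.13570404 0.078     ]
[-0.02807687  0.15664489  0.078     ]
```

```bash
echo '[[-0.331, 0.007, 0.007, 0, 0, 27.1], [-0.331, 0.007, 0.007, 0, 0, 27.1], [-0.331, 0.007, 0.007, 0, 0, 27.1], [-0.331, 0.007, 0.007, 0, 0, 27.1], [-0.331, 0.007, 0.007, 0, 0, 27.1]]' > path.dat && python3 -m jog path.dat
python3 -c "
from h import *
go(b2w(0,-.145,.068))"
```

```text
time_s: 0.93
tcp_pos: [0.4195, 0.1505, 0.2031]
tool_rot: [-180.0, -0.0, 96.8]
wrist_force: [0.4, 0.2, 0.7]
opening: -0.0001
grip_force: 0.0
tool shift [-0.1084  0.0574  0.1351] tcp [0.4195 0.1505 0.2031] rot [-180.    -0.    96.8] box [-0.0574 -0.0367  0.2031] t 0.9333 F [0.4 0.2 0.7]
```

```bash
echo '[[-0.035, 0.018, 0.03, 0, 0, 0], [-0.07, 0.036, 0.055, 0, 0, 0], [-0.108, 0.0574, 0.08, 0, 0, 0], [-0.108, 0.0574, 0.115, 0, 0, 0], [-0.108, 0.0574, 0.135, 0, 0, 0]]' > path.dat && python3 -m jog path.dat
echo '[[0, 0, 0, 0, 0, 0]]' > path.dat && python3 -m jog path.dat
python3 -c "
from h import *
go(b2w(0,-.145,.068))"
```

```text
time_s: 1.35
tcp_pos: [0.4894, 0.0497, 0.0654]
tool_rot: [-179.9, 0.0, 96.9]
wrist_force: [-0.5, -0.1, 0.5]
opening: -0.0002
grip_force: 0.0
time_s: 1.43
tcp_pos: [0.4854, 0.0511, 0.0616]
tool_rot: [-179.3, -0.1, 97.0]
wrist_force: [-0.6, -0.5, -0.5]
opening: -0.0006
grip_force: 0.0
tool shift [-0.0018  0.0036 -0.0065] tcp [0.4854 0.0511 0.0616] rot [-1.793e+02 -1.000e-01  9.700e+01] box [-0.0037 -0.1432  0.0616] t 1.4333 F [-0.6 -0.5 -0.5]
```

```bash
echo '[[-0.015, 0, 0, 0, 0, 0], [-0.03, 0, 0, 0, 0, 0], [-0.045, 0, 0, 0, 0, 0], [-0.06, 0, 0, 0, 0, 0], [-0.075, 0, 0, 0, 0, 0]]' > path.dat && python3 -m jog path.dat
echo '[[-0.01, 0, 0, 0, 0, 0], [-0.015, 0, 0, 0, 0, 0], [-0.015, 0, -0.03, 0, 0, 0], [-0.015, 0, -0.04, 0, 0, 0], [-0.015, 0, -0.04, 0, 0, 0]]' > path.dat && python3 -m jog path.dat
python3 - <<'E'
from h import *
go(b2w(.027,.185,.11))
for n in("scene","top"): cv2.imwrite(f"pics/{n}1.png",imaging.capture(n)[:,:,::-1])
a=cv2.imread("pics/scene1.png")[130:330,150:420];b=cv2.imread("pics/top1.png")[190:300,110:380]
f=lambda x:cv2.resize(x,(540,int(x.shape[0]*540/x.shape[1])),interpolation=cv2.INTER_CUBIC)
cv2.imwrite("pics/c1.png",cv2.resize(np.vstack([f(a),f(b)]),None,fx=.95,fy=.95))
E
```

```text
time_s: 1.85
tcp_pos: [0.4991, -0.022, 0.0703]
tool_rot: [179.9, 0.0, 97.2]
wrist_force: [-0.4, -1.0, 1.2]
opening: -0.0002
grip_force: 0.0
time_s: 2.27
tcp_pos: [0.5024, -0.0367, 0.1121]
tool_rot: [179.6, 0.1, 97.1]
wrist_force: [-0.2, -0.5, 0.0]
opening: -0.0
grip_force: 0.0
tool shift [0.4172 0.0266 0.0016] tcp [ 0.5024 -0.0367  0.1121] rot [1.796e+02 1.000e-01 9.710e+01] box [ 0.0028 -0.2323  0.1121] t 2.2667 F [-0.2 -0.5  0. ]
```

View pics/c1.png

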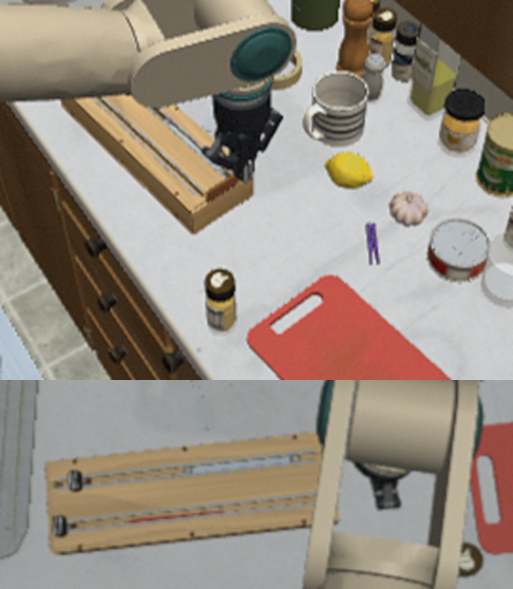

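The fingers are past the flap tab, but the tab, at about (222,188) in the crop, may still be near upright. I'll move back over the box and look again.

```bash
echo '[[0.02, 0, -0.01, 0, 0, 0], [0.05, 0, -0.01, 0, 0, 0], [0.09, 0.01, -0.01, 0, 0, 0], [0.13, 0.02, -0.01, 0, 0, 0], [0.17, 0.025, -0.01, 0, 0, 0]]' > path.dat && python3 -m jog path.dat
python3 - <<'E'
from h import *
go(b2w(.027,.185,.11))
cv2.imwrite("pics/scene2.png",imaging.capture("scene")[:,:,::-1])
for w in [(0,-.178,.082),(0,-.255,.005),(0,-.178,.005)]: print(proj("scene",b2w(*w)))
a=cv2.imread("pics/scene2.png")[150:300,170:370]
cv2.imwrite("pics/c2.png",cv2.resize(a,None,fx=3,fy=3,interpolation=cv2.INTER_CUBIC))
E
```

```text
time_s: 2.78
tcp_pos: [0.5036, 0.1368, 0.1169]
tool_rot: [-179.9, -0.0, 97.1]
wrist_force: [0.1, 0.2, 0.3]
opening: -0.0002
grip_force: 0.0
tool shift [0.2452 0.0037 0.0069] tcp [0.5036 0.1368 0.1169] rot [-179.9   -0.    97.1] box [ 0.0245 -0.0602  0.1169] t 2.7833 F [0.1 0.2 0.3]
[265.74463737 224.46605226]
[283.92668657 258.12010128]
[266.57130205 241.79746557]
```

View pics/c2.png

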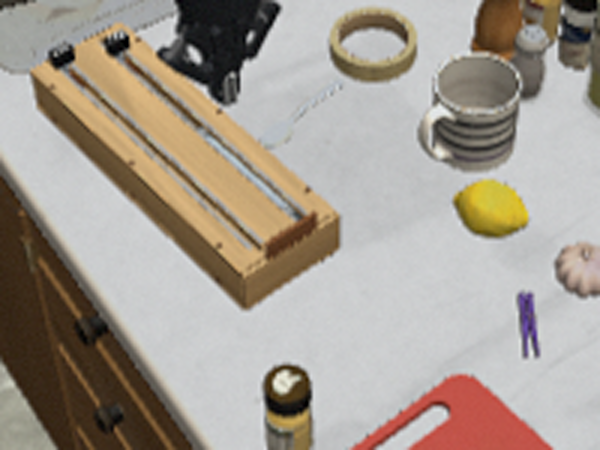

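The flap, at crop (293,235), is still upright: the finger slid over the top. I'll repeat the push lower and follow the flap down.

```bash
echo '[[-0.035, -0.012, 0.01, 0, 0, 0], [-0.07, -0.0245, 0.03, 0, 0, 0], [-0.085, -0.0245, 0.045, 0, 0, 0], [-0.085, -0.0245, 0.05, 0, 0, 0], [-0.085, -0.0245, 0.05, 0, 0, 0]]' > path.dat && python3 -m jog path.dat
echo '[[0, 0, 0, 0, 0, 0], [0, 0, 0, 0, 0, 0], [0, 0, 0, 0, 0, 0]]' > path.dat && python3 -m jog path.dat
python3 -c "
from h import *
go(b2w(0,-.145,.063))"
```

```text
time_s: 3.25
tcp_pos: [0.4887, 0.0473, 0.0657]
tool_rot: [-179.7, -0.1, 97.0]
wrist_force: [-0.1, 0.2, -0.2]
opening: 0.0001
grip_force: 0.0
time_s: 3.5
tcp_pos: [0.4909, 0.0484, 0.0691]
tool_rot: [179.9, -0.0, 97.2]
wrist_force: [-0.3, -0.3, -0.8]
opening: -0.0
grip_force: 0.0
tool shift [ 0.0015 -0.0015  0.0061] tcp [0.4909 0.0484 0.0691] rot [179.9  -0.   97.2] box [ 0.0015 -0.1465  0.0691] t 3.5 F [-0.3 -0.3 -0.8]
```

```bash
echo '[[0, 0, 0.004, 0, 0, 0], [-0.012, 0, 0.005, 0, 0, 0], [-0.024, 0, 0.006, 0, 0, 0], [-0.036, 0, 0.007, 0, 0, 0], [-0.048, 0, 0.008, 0, 0, 0]]' > path.dat && python3 -m jog path.dat
echo '[[-0.012, 0, 0.002, 0, 0, 0], [-0.024, 0, 0.007, 0, 0, 0], [-0.036, 0, 0.014, 0, 0, 0], [-0.045, 0, 0.022, 0, 0, 0], [-0.05, 0, 0.03, 0, 0, 0]]' > path.dat && python3 -m jog path.dat
echo '[[-0.003, 0, 0.005, 0, 0, 0], [0, 0, -0.02, 0, 0, 0], [0.02, 0, -0.06, 0, 0, 0], [0.05, 0, -0.08, 0, 0, 0], [0.09, 0.01, -0.08, 0, 0, 0]]' > path.dat && python3 -m jog path.dat
echo '[[0.03, 0, 0, 0, 0, 0], [0.06, 0, 0, 0, 0, 0]]' > path.dat && python3 -m jog path.dat
python3 - <<'E'
from h import *
go(b2w(.027,.185,.11))
cv2.imwrite("pics/scene3.png",imaging.capture("scene")[:,:,::-1])
a=cv2.imread("pics/scene3.png")[150:300,170:370]
cv2.imwrite("pics/c3.png",cv2.resize(a,None,fx=3,fy=3,interpolation=cv2.INTER_CUBIC))
E
```

```text
time_s: 3.92
tcp_pos: [0.4964, -0.0017, 0.0602]
tool_rot: [180.0, 0.0, 97.1]
wrist_force: [-0.5, -0.5, 0.7]
opening: 0.0002
grip_force: 0.0
time_s: 4.33
tcp_pos: [0.5023, -0.0512, 0.0292]
tool_rot: [-180.0, -0.0, 97.0]
wrist_force: [-0.1, 0.1, 0.0]
opening: 0.0
grip_force: 0.0
time_s: 4.75
tcp_pos: [0.5034, 0.0406, 0.1159]
tool_rot: [179.5, 0.1, 96.9]
wrist_force: [1.4, 0.4, 0.2]
opening: 0.0002
grip_force: 0.0
time_s: 4.92
tcp_pos: [0.4937, 0.1024, 0.1104]
tool_rot: [180.0, -0.0, 97.2]
wrist_force: [-0.4, 0.1, -0.7]
opening: -0.0004
grip_force: 0.0
tool shift [0.2781 0.0181 0.0005] tcp [0.4937 0.1024 0.1104] rot [180.   -0.   97.2] box [ 0.0106 -0.0933  0.1104] t 4.9167 F [-0.4  0.1 -0.7]
```

View pics/c3.png

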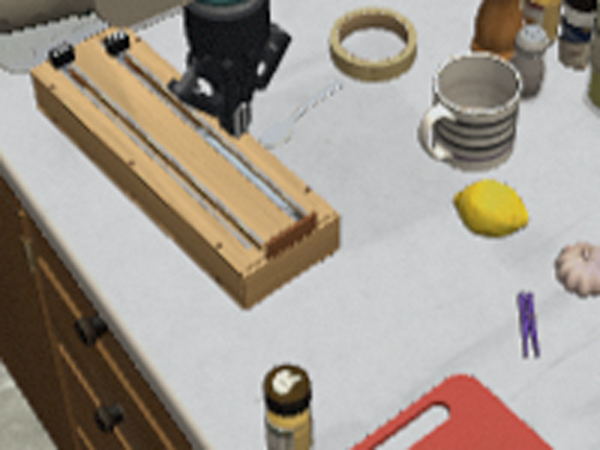

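The flap still looks closed. I'll repeat the push in stages, with a picture at each stage, to see where contact is lost.

```bash
cat > snap.py <<'E'
import sys
from h import *
im=imaging.capture("scene")[:,:,::-1].copy(); cv2.imwrite(f"pics/s_{sys.argv[1]}.png",im)
h=cv2.cvtColor(im,cv2.COLOR_BGR2HSV)[210:290,240:310]
m=(h[:,:,0]<14)&(h[:,:,1]>110)&(h[:,:,2]<170)&(h[:,:,2]>50); ys,xs=np.nonzero(m); print("brown",m.sum(),xs.mean()+240,ys.mean()+210)
go(b2w(0,-.145,.064))
E
echo '[[-0.03, -0.01, 0.01, 0, 0, 0], [-0.051, -0.0106, 0.03, 0, 0, 0], [-0.051, -0.0106, 0.046, 0, 0, 0], [-0.051, -0.0106, 0.046, 0, 0, 0], [-0.051, -0.0106, 0.046, 0, 0, 0]]' > path.dat && python3 -m jog path.dat >/dev/null
python3 snap.py a
echo '[[-0.012, 0, 0.001, 0, 0, 0], [-0.024, 0, 0.002, 0, 0, 0]]' > path.dat && python3 -m jog path.dat
python3 snap.py b
echo '[[-0.012, 0, 0, 0, 0, 0], [-0.024, 0, 0, 0, 0, 0]]' > path.dat && python3 -m jog path.dat
python3 snap.py c
echo '[[-0.012, 0, 0.002, 0, 0, 0], [-0.024, 0, 0.007, 0, 0, 0]]' > path.dat && python3 -m jog path.dat
python3 snap.py d
python3 - <<'E'
from h import *
t=[cv2.resize(cv2.imread(f"pics/s_{k}.png")[180:290,210:340],(390,300),interpolation=cv2.INTER_CUBIC) for k in "abcd"]
cv2.imwrite("pics/m.png",np.vstack([np.hstack(t[:2]),np.hstack(t[2:])]))
E
```

```text
brown 95 268.7263157894737 231.3578947368421
tool shift [ 0.0009 -0.0004  0.0007] tcp [0.4897 0.0488 0.0647] rot [180.   -0.   97.1] box [ 0.0004 -0.1459  0.0647] t 5.4333 F [-1.  -0.4  0.3]
time_s: 5.6
tcp_pos: [0.4934, 0.0244, 0.0635]
tool_rot: [179.9, 0.0, 97.2]
wrist_force: [0.4, 0.7, 0.3]
opening: -0.0002
grip_force: 0.0
brown 94 268.5851063829787 231.4255319148936
tool shift [ 0.0278 -0.0007 -0.001 ] tcp [0.4934 0.0222 0.0631] rot [1.799e+02 1.000e-01 9.710e+01] box [ 0.0009 -0.1728  0.0631] t 5.65 F [ 0.5 -2.9 -0.1]
time_s: 5.82
tcp_pos: [0.4958, -0.0002, 0.0627]
tool_rot: [180.0, 0.0, 97.1]
wrist_force: [0.4, -0.2, 0.0]
opening: -0.0003
grip_force: 0.0
brown 49 267.42857142857144 236.6530612244898
tool shift [ 0.0523 -0.0004 -0.0014] tcp [ 0.496  -0.0022  0.0626] rot [1.8e+02 1.0e-01 9.7e+01] box [ 0.0006 -0.1973  0.0626] t 5.8667 F [ 0.  -2.2 -0.1]
time_s: 6.03
tcp_pos: [0.4991, -0.024, 0.0558]
tool_rot: [179.9, 0.0, 97.1]
wrist_force: [0.4, -0.7, -0.2]
opening: 0.0002
grip_force: 0.0
brown 42 266.95238095238096 238.47619047619048
tool shift [ 0.0761  0.0002 -0.0099] tcp [ 0.4984 -0.0258  0.0542] rot [-180.    0.   97.] box [ 2.000e-04 -2.211e-01  5.420e-02] t 6.0833 F [-0.9 -1.1 -1.3]
```

View pics/m.png

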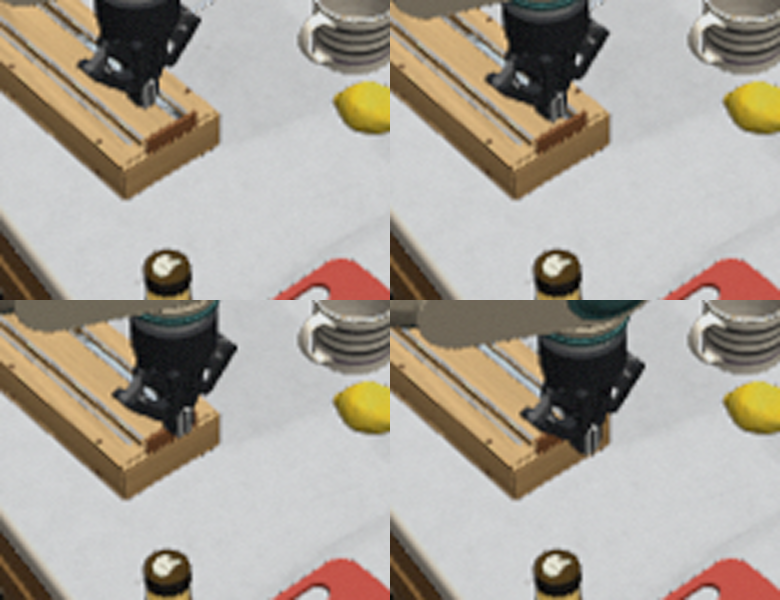

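Run:
```python
from h import *
sc=lambda p:((p[0]-210)*3,(p[1]-180)*300/110)
for k,w in dict(tabtop=b2w(0,-.178,.082),tabL=b2w(-.03,-.178,.082),tabR=b2w(.03,-.178,.082),cornL=b2w(-.058,-.178,.058),cornR=b2w(.058,-.178,.058),botL=b2w(-.058,-.178,0),tcp_a=(.4897,.0488,.0647),tcp_c=(.496,-.0022,.0626),tcp_d=(.4984,-.0258,.0542)).items(): print(k,np.round(sc(proj("scene",w))))
```

```text
tabtop [167. 121.]
tabL [142. 136.]
tabR [192. 107.]
cornL [119. 165.]
cornR [215. 109.]
botL [122. 200.]
tcp_a [147. 114.]
tcp_c [182. 144.]
tcp_d [198. 163.]
```

Run:
```python
from h import *
t=[cv2.resize(cv2.imread(f"pics/s_{k}.png")[210:260,240:295],(396,360),interpolation=cv2.INTER_NEAREST) for k in "ad"]
cv2.imwrite("pics/m2.png",np.hstack(t))
```

```text
(no output)
```

View pics/m2.png

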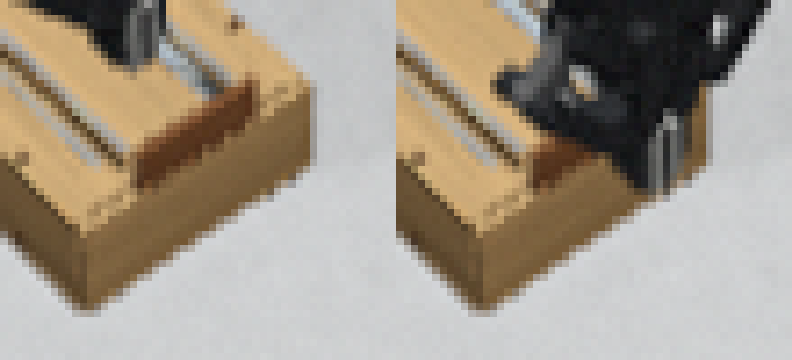

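The finger ends up outside the flap and the flap is still upright at about (195,130) in the left crop. The visible tip sits about 3 px higher than the TCP projection, so the real fingertip may be higher than the TCP. I'll find its true height by touching the box top lightly.

```bash
echo '[[0, 0, -0.035, 0, 0, 0], [0, 0, -0.055, 0, 0, 0], [0.03, 0, -0.055, 0, 0, 0], [0.07, 0, -0.055, 0, 0, 0], [0.086, 0, -0.055, 0, 0, 0]]' > path.dat && python3 -m jog path.dat>/dev/null
echo '[[0, 0, 0.02, 0, 0, 0], [0, 0, 0.035, 0, 0, 0], [0, 0, 0.045, 0, 0, 0], [0, 0, 0.047, 0, 0, 0], [0, 0, 0.047, 0, 0, 0]]' > path.dat && python3 -m jog path.dat
echo '[[0, 0, 0.0015, 0, 0, 0], [0, 0, 0.003, 0, 0, 0], [0, 0, 0.003, 0, 0, 0]]' > path.dat && python3 -m jog path.dat
echo '[[0, 0, 0.0015, 0, 0, 0], [0, 0, 0.003, 0, 0, 0], [0, 0, 0.003, 0, 0, 0]]' > path.dat && python3 -m jog path.dat
python3 -c "
from h import *
go(b2w(0,-.145,.058))"
```

```text
time_s: 6.92
tcp_pos: [0.4875, 0.062, 0.0626]
tool_rot: [-179.9, -0.0, 97.1]
wrist_force: [0.2, 0.7, 0.7]
opening: -0.0001
grip_force: 0.0
time_s: 7.17
tcp_pos: [0.4882, 0.0622, 0.0608]
tool_rot: [179.9, -0.0, 97.1]
wrist_force: [-0.4, 1.3, -0.3]
opening: -0.0002
grip_force: 0.0
time_s: 7.42
tcp_pos: [0.4878, 0.0623, 0.0571]
tool_rot: [-180.0, -0.0, 97.1]
wrist_force: [-0.2, -0.5, 0.9]
opening: -0.0001
grip_force: 0.0
tool shift [-0.0127 -0.0001 -0.0009] tcp [0.4878 0.0623 0.0571] rot [-180.    -0.    97.1] box [ 0.     -0.1323  0.0571] t 7.4167 F [-0.2 -0.5  0.9]
```

```bash
echo '[[0, 0, 0.0015, 0, 0, 0], [0, 0, 0.003, 0, 0, 0], [0, 0, 0.003, 0, 0, 0]]' > path.dat && python3 -m jog path.dat | grep -E "pos|wrist"
echo '[[0, 0, 0.0015, 0, 0, 0], [0, 0, 0.003, 0, 0, 0], [0, 0, 0.003, 0, 0, 0]]' > path.dat && python3 -m jog path.dat | grep -E "pos|wrist"
echo '[[0, 0, 0.0015, 0, 0, 0], [0, 0, 0.003, 0, 0, 0], [0, 0, 0.003, 0, 0, 0]]' > path.dat && python3 -m jog path.dat | grep -E "pos|wrist"
```

```text
tcp_pos: [0.4877, 0.0624, 0.0539]
wrist_force: [-0.4, -0.2, 0.0]
tcp_pos: [0.4877, 0.0623, 0.0509]
wrist_force: [0.3, 0.6, -0.1]
tcp_pos: [0.4877, 0.0623, 0.0479]
wrist_force: [1.0, -0.5, -0.6]
```

```bash
echo '[[0, 0, 0.0015, 0, 0, 0], [0, 0, 0.003, 0, 0, 0], [0, 0, 0.003, 0, 0, 0]]' > path.dat && python3 -m jog path.dat | grep -E "pos|wrist"
echo '[[0, 0, 0.0015, 0, 0, 0], [0, 0, 0.003, 0, 0, 0], [0, 0, 0.003, 0, 0, 0]]' > path.dat && python3 -m jog path.dat | grep -E "pos|wrist"
python3 snap.py e
python3 - <<'E'
from h import *
print(proj("scene",env.sense()["tcp_pos"]),proj("scene",b2w(0,-.132,.058)))
im=cv2.imread("pics/s_e.png")[205:245,235:285]
cv2.imwrite("pics/m3.png",cv2.resize(im,(750,600),interpolation=cv2.INTER_NEAREST))
E
```

```text
tcp_pos: [0.4877, 0.0624, 0.0449]
wrist_force: [-0.2, -0.8, -0.2]
tcp_pos: [0.4877, 0.0624, 0.0419]
wrist_force: [-0.2, -0.0, -0.5]
brown 95 268.69473684210527 231.2842105263158
tool shift [-0.0127 -0.     -0.0219] tcp [0.4877 0.0623 0.0421] rot [-180.    -0.    97.1] box [-0.     -0.1323  0.0421] t 8.7167 F [-0.1 -0.   1.2]
[256.11842601 224.28893054] [255.81849348 220.6051414 ]
```

View pics/m3.png

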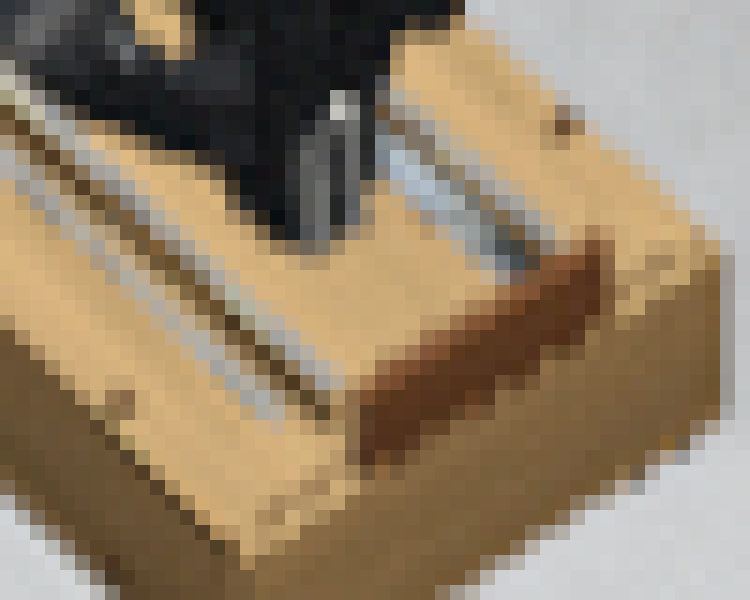

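The fingertip, at crop (310,245), is close to the box top while the reported TCP is at z 0.042. The real tip is therefore about 14 mm above the TCP. One more small step should confirm contact.

```bash
echo '[[0, 0, 0.001, 0, 0, 0], [0, 0, 0.002, 0, 0, 0], [0, 0, 0.002, 0, 0, 0]]' > path.dat && python3 -m jog path.dat | grep -E "pos|wrist"
echo '[[0, 0, 0.001, 0, 0, 0], [0, 0, 0.002, 0, 0, 0], [0, 0, 0.002, 0, 0, 0]]' > path.dat && python3 -m jog path.dat | grep -E "pos|wrist"
echo '[[0, 0, 0.001, 0, 0, 0], [0, 0, 0.002, 0, 0, 0], [0, 0, 0.002, 0, 0, 0]]' > path.dat && python3 -m jog path.dat | grep -E "pos|wrist"
```

```text
tcp_pos: [0.4877, 0.0624, 0.0401]
wrist_force: [0.3, -0.3, -0.0]
tcp_pos: [0.4877, 0.0623, 0.038]
wrist_force: [0.1, -0.3, 0.0]
tcp_pos: [0.4877, 0.0623, 0.036]
wrist_force: [-0.4, 0.9, -0.3]
```

```bash
python3 snap.py f
python3 - <<'E'
from h import *
for k in "aef":
    g=cv2.imread(f"pics/s_{k}.png")
    print(k); 
    for c in(254,256,258): print(c,[int(v) for v in g[210:230,c].mean(1)])
s=env.sense(); print(s["joint_torque"].round(1),s["qpos"].round(2),s["opening"],s["grip_force"]); print(proj("scene",s["tcp_pos"]))
E
```

```text
brown 95 268.7684210526316 231.21052631578948
tool shift [-0.0127 -0.0001 -0.0279] tcp [0.4878 0.0623 0.0361] rot [-180.    -0.    97.1] box [-0.     -0.1323  0.0361] t 9.5167 F [-0.1 -0.5 -0.4]
a
254 [27, 27, 27, 27, 16, 15, 30, 77, 140, 170, 167, 167, 166, 167, 169, 173, 173, 173, 162, 117]
256 [27, 23, 24, 26, 18, 23, 28, 22, 44, 125, 169, 167, 165, 164, 165, 168, 168, 173, 172, 173]
258 [49, 87, 105, 105, 103, 98, 97, 94, 89, 97, 135, 163, 166, 166, 164, 165, 165, 169, 171, 175]
e
254 [22, 24, 29, 28, 37, 46, 52, 47, 38, 32, 30, 104, 160, 168, 169, 171, 173, 172, 161, 118]
256 [26, 25, 51, 80, 86, 87, 96, 107, 106, 107, 109, 114, 143, 165, 166, 167, 170, 171, 173, 172]
258 [19, 101, 140, 107, 101, 102, 102, 98, 93, 101, 131, 161, 167, 165, 166, 165, 166, 169, 169, 174]
f
254 [30, 26, 24, 29, 22, 26, 38, 43, 51, 64, 41, 26, 86, 148, 173, 171, 173, 171, 162, 114]
256 [25, 26, 18, 22, 96, 128, 96, 106, 107, 107, 105, 104, 112, 143, 166, 167, 169, 174, 173, 171]
258 [27, 26, 61, 101, 107, 102, 102, 99, 95, 95, 96, 91, 131, 170, 164, 165, 168, 168, 170, 174]
[ -0.  -36.3 -32.6   0.   -0.   -0. ] [ 2.980e+00  5.220e+00  9.810e+01  1.000e-02  7.669e+01 -4.130e+00] -9.2041141674321e-05 0.0
[256.22115422 225.62178018]
```

The tip rows across the frames fit a fingertip about 22 mm above the reported TCP, so all the earlier passes went clear over the tab. I'll go down to actual contact.

```bash
echo '[[0, 0, 0.001, 0, 0, 0], [0, 0, 0.002, 0, 0, 0], [0, 0, 0.002, 0, 0, 0]]' > path.dat && python3 -m jog path.dat | grep -E "pos|wrist"
echo '[[0, 0, 0.001, 0, 0, 0], [0, 0, 0.002, 0, 0, 0], [0, 0, 0.002, 0, 0, 0]]' > path.dat && python3 -m jog path.dat | grep -E "pos|wrist"
```

```text
tcp_pos: [0.488, 0.0624, 0.0345]
wrist_force: [-1.0, -0.3, 1.6]
tcp_pos: [0.4881, 0.0624, 0.0344]
wrist_force: [-9.6, -0.4, 16.0]
```

Contact at TCP z 0.0345, so the tip is about 23.5 mm above the TCP. Now push with the corrected height.

```bash
echo '[[0, 0, -0.006, 0, 0, 0], [-0.01, 0, -0.007, 0, 0, 0], [-0.02, 0, -0.007, 0, 0, 0], [-0.035, 0, -0.007, 0, 0, 0], [-0.045, 0, -0.007, 0, 0, 0]]' > path.dat && python3 -m jog path.dat | grep -E "pos|wrist"
echo '[[-0.012, 0, 0, 0, 0, 0], [-0.024, 0, 0, 0, 0, 0], [-0.036, 0, 0.002, 0, 0, 0], [-0.048, 0, 0.007, 0, 0, 0], [-0.06, 0, 0.014, 0, 0, 0]]' > path.dat && python3 -m jog path.dat | grep -E "pos|wrist"
python3 snap.py g
echo '[[0, 0, 0, 0, 0, 0], [0, 0, 0, 0, 0, 0], [0, 0, -0.03, 0, 0, 0], [0, 0, -0.065, 0, 0, 0], [0.03, 0, -0.085, 0, 0, 0]]' > path.dat && python3 -m jog path.dat | grep -E "pos|wrist"
echo '[[0.03, 0, 0, 0, 0, 0], [0.06, 0, 0, 0, 0, 0], [0.1, 0, 0, 0, 0, 0], [0.13, 0, 0, 0, 0, 0]]' > path.dat && python3 -m jog path.dat | grep -E "pos|wrist"
python3 snap.py h
```

```text
tcp_pos: [0.4934, 0.016, 0.0388]
wrist_force: [-0.5, -0.2, -0.3]
tcp_pos: [0.5013, -0.0432, 0.0251]
wrist_force: [-0.6, -0.5, -0.1]
brown 65 280.5846153846154 251.36923076923077
tool shift [ 0.0951  0.0005 -0.0408] tcp [ 0.5003 -0.0447  0.0232] rot [-179.9    0.    97. ] box [-2.000e-04 -2.401e-01  2.320e-02] t 10.9 F [-0.8 -2.  -1.5]
tcp_pos: [0.4986, -0.0143, 0.1139]
wrist_force: [1.8, -0.5, 0.7]
tcp_pos: [0.4804, 0.1198, 0.1108]
wrist_force: [0.1, -0.7, -0.2]
brown 137 281.99270072992704 256.9051094890511
tool shift [-0.0748 -0.      0.0465] tcp [0.4797 0.1238 0.1108] rot [180.   -0.2  97.4] box [-0.0007 -0.0703  0.1108] t 11.7 F [-0.7  4.1  0.1]
```

The brown tab is now at (282,257), and the fully open prediction is (284,258), so the flap is open. Next, go behind the back slide tab.

```bash
echo '[[0.04, 0.005, 0, 0, 0, 0], [0.08, 0.01, 0, 0, 0, 0], [0.12, 0.02, 0, 0, 0, 0], [0.16, 0.027, 0, 0, 0, 0], [0.2, 0.027, 0, 0, 0, 0]]' > path.dat && python3 -m jog path.dat | grep -E "pos|wrist"
echo '[[0.03, 0, 0, 0, 0, 0], [0.045, 0, 0, 0, 0, 0], [0.045, 0, 0.03, 0, 0, 0], [0.045, 0, 0.05, 0, 0, 0], [0.045, 0, 0.05, 0, 0, 0]]' > path.dat && python3 -m jog path.dat | grep -E "pos|wrist"
python3 -c "
from h import *
go(b2w(.027,.175,.0425))"
```

```text
tcp_pos: [0.483, 0.3213, 0.1105]
wrist_force: [0.8, 0.1, 1.4]
tcp_pos: [0.4749, 0.362, 0.0553]
wrist_force: [0.1, -0.7, -0.6]
tool shift [0.0082 0.0045 0.0127] tcp [0.4749 0.362  0.0553] rot [-179.6    0.2   97.2] box [0.0227 0.1668 0.0553] t 12.5333 F [ 0.1 -0.7 -0.6]
```

```bash
echo '[[0, 0, 0, 0, 0, 0], [0, 0, 0, 0, 0, 0], [0, 0, 0, 0, 0, 0]]' > path.dat && python3 -m jog path.dat | grep -E "wrist"
python3 -c "
from h import *
go(b2w(.027,.170,.0425))"
```

```text
wrist_force: [0.4, 0.6, 0.1]
tool shift [0.0019 0.0003 0.0201] tcp [0.4786 0.3637 0.0626] rot [ 1.798e+02 -1.000e-01  9.710e+01] box [0.0266 0.168  0.0626] t 12.7833 F [0.4 0.6 0.1]
```

```bash
echo '[[0, 0, 0.01, 0, 0, 0], [0, 0, 0.02, 0, 0, 0], [0, 0, 0.02, 0, 0, 0], [-0.01, 0, 0.02, 0, 0, 0], [-0.02, 0, 0.02, 0, 0, 0]]' > path.dat && python3 -m jog path.dat | grep -E "pos|wrist"
echo '[[-0.012, 0, 0, 0, 0, 0], [-0.024, 0, 0, 0, 0, 0], [-0.036, 0, 0, 0, 0, 0], [-0.048, 0, 0, 0, 0, 0], [-0.06, 0, 0, 0, 0, 0]]' > path.dat && python3 -m jog path.dat | grep -E "pos|wrist"
echo '[[-0.012, 0, 0, 0, 0, 0], [-0.024, 0, 0, 0, 0, 0], [-0.036, 0, 0, 0, 0, 0], [-0.048, 0, 0, 0, 0, 0], [-0.06, 0, 0, 0, 0, 0]]' > path.dat && python3 -m jog path.dat | grep -E "pos|wrist"
python3 -c "
from h import *
go(b2w(.027,-.152,.0425))"
```

```text
tcp_pos: [0.4799, 0.343, 0.0401]
wrist_force: [-0.2, -0.4, -0.8]
tcp_pos: [0.4877, 0.2825, 0.0406]
wrist_force: [0.0, 0.8, 0.8]
tcp_pos: [0.495, 0.2236, 0.0404]
wrist_force: [-0.8, 2.0, -0.7]
tool shift [-0.179  -0.0002 -0.0022] tcp [0.495  0.2236 0.0404] rot [180.   -0.   97.1] box [0.0263 0.027  0.0404] t 14.0333 F [-0.8  2.  -0.7]
```

```bash
echo '[[-0.012, 0, 0, 0, 0, 0], [-0.024, 0, 0, 0, 0, 0], [-0.036, 0, 0, 0, 0, 0], [-0.048, 0, 0, 0, 0, 0], [-0.06, 0, 0, 0, 0, 0]]' > path.dat && python3 -m jog path.dat | grep -E "pos|wrist"
echo '[[-0.012, 0, 0, 0, 0, 0], [-0.024, 0, 0, 0, 0, 0], [-0.036, 0, 0, 0, 0, 0], [-0.048, 0, 0, 0, 0, 0], [-0.06, 0, 0, 0, 0, 0]]' > path.dat && python3 -m jog path.dat | grep -E "pos|wrist"
echo '[[-0.01, 0, 0, 0, 0, 0], [-0.02, 0, 0, 0, 0, 0], [-0.03, 0, 0, 0, 0, 0], [-0.038, 0, 0, 0, 0, 0], [-0.046, 0, 0, 0, 0, 0]]' > path.dat && python3 -m jog path.dat | grep -E "pos|wrist"
python3 -c "
from h import *
go(b2w(.027,-.152,.0425))"
```

```text
tcp_pos: [0.5022, 0.1639, 0.0404]
wrist_force: [-1.3, 2.9, 1.8]
tcp_pos: [0.5097, 0.1041, 0.0402]
wrist_force: [-1.1, 0.4, 1.1]
tcp_pos: [0.5153, 0.059, 0.0402]
wrist_force: [-2.9, 4.0, 1.7]
tool shift [-0.0131 -0.     -0.0023] tcp [0.5153 0.059  0.0402] rot [-180.    -0.    97.1] box [ 0.027  -0.1389  0.0402] t 15.2833 F [-2.9  4.   1.7]
```

```bash
echo '[[-0.003, 0, 0, 0, 0, 0], [-0.006, 0, 0, 0, 0, 0], [-0.009, 0, 0, 0, 0, 0], [-0.009, 0, 0, 0, 0, 0]]' > path.dat && python3 -m jog path.dat | grep -E "pos|wrist"
echo '[[-0.0015, 0, 0, 0, 0, 0], [-0.003, 0, 0, 0, 0, 0], [-0.003, 0, 0, 0, 0, 0]]' > path.dat && python3 -m jog path.dat | grep -E "pos|wrist"
python3 snap.py i
```

```text
tcp_pos: [0.5168, 0.0502, 0.0403]
wrist_force: [0.2, 0.3, -0.1]
tcp_pos: [0.5171, 0.0478, 0.0403]
wrist_force: [1.1, 2.4, -0.4]
brown 115 279.4956521739131 254.69565217391306
tool shift [ 0.0053 -0.0273 -0.0237] tcp [0.517  0.0478 0.0403] rot [180.    0.   97.1] box [ 0.0274 -0.1502  0.0403] t 15.9167 F [ 0.8  2.  -0.4]
```

The roll is out. Lift, go over its middle (box y about -0.251) and open the fingers.

```bash
echo '[[0.003, 0, -0.03, 0, 0, 0], [0.003, 0, -0.06, 0, 0, 0], [-0.03, 0, -0.07, 0, 0, 0], [-0.07, 0, -0.07, 0, 0, 0], [-0.101, 0, -0.07, 0, 0, 0]]' > path.dat && python3 -m jog path.dat 0.085 | grep -E "pos|wrist"
echo '[[0, 0, 0, 0, 0, 0], [0, 0, 0, 0, 0, 0], [0, 0, 0, 0, 0, 0], [0, 0, 0, 0, 0, 0]]' > path.dat && python3 -m jog path.dat | grep -E "pos|open"
python3 snap.py j
python3 - <<'E'
from h import *
cv2.imwrite("pics/t_j.png",imaging.capture("top")[:,:,::-1])
go(b2w(.027,-.251,-.018))
a=cv2.imread("pics/s_j.png")[190:310,215:375]; b=cv2.imread("pics/t_j.png")[190:310,250:410]
cv2.imwrite("pics/m4.png",np.hstack([cv2.resize(x,(400,300),interpolation=cv2.INTER_CUBIC) for x in(a,b)]))
E
```

```text
tcp_pos: [0.5302, -0.0545, 0.1119]
wrist_force: [0.2, 0.3, 0.0]
tcp_pos: [0.5293, -0.0515, 0.1102]
opening: 0.0849
brown 107 279.7383177570093 256.94392523364485
tool shift [ 0.1053 -0.027   0.0462] tcp [ 0.5293 -0.0514  0.1102] rot [-180.    -0.    97.2] box [ 0.0278 -0.2502  0.1102] t 16.7167 F [-0.2 -0.7  0.3]
tool shift [-0.0009 -0.0008  0.1283] tcp [ 0.5293 -0.0514  0.1103] rot [-180.    -0.    97.2] box [ 0.0278 -0.2501  0.1103] t 16.7667 F [-0.1  0.9  0.2]
```

```bash
echo '[[0, 0, 0.025, 0, 0, 0], [0, 0, 0.05, 0, 0, 0], [0, 0, 0.07, 0, 0, 0], [0, 0, 0.085, 0, 0, 0], [0, 0, 0.095, 0, 0, 0]]' > path.dat && python3 -m jog path.dat | grep -E "pos|wrist"
echo '[[0, 0, 0.01, 0, 0, 0], [0, 0, 0.02, 0, 0, 0], [0, 0, 0.028, 0, 0, 0], [0, 0, 0.033, 0, 0, 0], [0, 0, 0.033, 0, 0, 0]]' > path.dat && python3 -m jog path.dat | grep -E "pos|wrist"
echo '[[0, 0, 0, 0, 0, 0], [0, 0, 0, 0, 0, 0]]' > path.dat && python3 -m jog path.dat | grep -E "pos|wrist"
```

```text
tcp_pos: [0.5284, -0.0515, 0.0133]
wrist_force: [0.1, -0.0, 0.0]
tcp_pos: [0.5289, -0.0523, -0.0187]
wrist_force: [-0.2, -0.6, -0.5]
tcp_pos: [0.5299, -0.0525, -0.017]
wrist_force: [-1.0, -0.5, -0.0]
```

Close gently to 37 mm.

```bash
echo '[[0, 0, 0, 0, 0, 0], [0, 0, 0, 0, 0, 0], [0, 0, 0, 0, 0, 0], [0, 0, 0, 0, 0, 0], [0, 0, 0, 0, 0, 0]]' > path.dat && python3 -m jog path.dat 0 50
echo '[[0, 0, 0, 0, 0, 0], [0, 0, 0, 0, 0, 0]]' > path.dat && python3 -m jog path.dat
```

```text
time_s: 18.18
tcp_pos: [0.5298, -0.0524, -0.0172]
tool_rot: [179.9, 0.0, 97.1]
wrist_force: [-0.3, -0.4, 1.4]
opening: 0.0358
grip_force: 49.8
time_s: 18.35
tcp_pos: [0.5298, -0.0524, -0.0173]
tool_rot: [179.9, 0.0, 97.1]
wrist_force: [0.7, -0.0, 2.8]
opening: 0.0354
grip_force: 49.9
```

The opening reads slightly under 37 mm, so the pads may be above the roll's widest line. Regrip 5 mm lower.

```bash
echo '[[0, 0, 0, 0, 0, 0], [0, 0, 0, 0, 0, 0], [0, 0, 0.003, 0, 0, 0], [0, 0, 0.005, 0, 0, 0], [0, 0, 0.005, 0, 0, 0]]' > path.dat && python3 -m jog path.dat 0.06 | grep -E "pos|open|wrist"
echo '[[0, 0, 0, 0, 0, 0], [0, 0, 0, 0, 0, 0], [0, 0, 0, 0, 0, 0], [0, 0, 0, 0, 0, 0], [0, 0, 0, 0, 0, 0]]' > path.dat && python3 -m jog path.dat 0 60 | grep -E "pos|open|wrist|grip"
```

```text
tcp_pos: [0.5287, -0.0523, -0.0236]
wrist_force: [-0.2, 0.3, -0.3]
opening: 0.0602
tcp_pos: [0.5287, -0.0531, -0.0202]
wrist_force: [-14.0, -0.7, 23.6]
opening: 0.0356
grip_force: 62.6
```

The tips now press on the flap and the opening is the same, so the grip is fine. Lift slowly.

```bash
echo '[[0, 0, -0.005, 0, 0, 0], [0, 0, -0.01, 0, 0, 0], [0, 0, -0.02, 0, 0, 0], [0, 0, -0.03, 0, 0, 0], [0, 0, -0.035, 0, 0, 0]]' > path.dat && python3 -m jog path.dat | grep -E "pos|open|wrist|grip"
echo '[[0, 0, 0, 0, 0, 0], [0, 0, 0, 0, 0, 0], [0, 0, 0, 0, 0, 0]]' > path.dat && python3 -m jog path.dat | grep -E "pos|open|wrist|grip"
python3 - <<'E'
from h import *
s=env.sense();print(s["moment"])
a=imaging.capture("scene")[:,:,::-1];b=imaging.capture("top")[:,:,::-1]
cv2.imwrite("pics/s_k.png",a);cv2.imwrite("pics/t_k.png",b)
go([.4972,-.300,0.02])
cv2.imwrite("pics/m5.png",np.hstack([cv2.resize(x,(400,300),interpolation=cv2.INTER_CUBIC) for x in(a[190:325,215:395],b[170:305,260:440])]))
E
```

```text
tcp_pos: [0.5291, -0.0524, 0.0129]
wrist_force: [1.4, 0.9, -9.8]
opening: 0.0353
grip_force: 61.2
tcp_pos: [0.5293, -0.0523, 0.0121]
wrist_force: [0.5, -0.9, -6.9]
opening: 0.0353
grip_force: 61.1
[-0.41916514 -0.00549569 -0.01072296]
tool shift [-0.2418 -0.0625 -0.008 ] tcp [ 0.5293 -0.0523  0.0121] rot [-180.    -0.    97.1] box [ 0.0276 -0.2511  0.0121] t 19.95 F [-0.3 -1.4 -6.2]
```

View pics/m5.png

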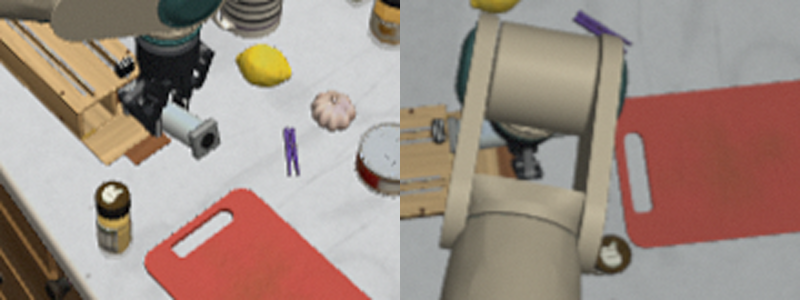

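The roll is gripped. Its -y end is at crop (205,138), px (307,252), and the flap lies open on the worktop. I'll locate the roll end relative to the grip.

Run:
```python
from h import *
for z in(.05,.055,.06): print(z,w2b(ray("scene",(307.3,252.1),z)))
a=cv2.imread("pics/s_k.png"); g=cv2.cvtColor(a,cv2.COLOR_BGR2GRAY)
for y in range(238,264,2): print(y,[int(v) for v in g[y,284:322:2]])
b=cv2.imread("pics/t_k.png"); print(w2b(ray("top",(260+472*.45,170+135*.45),.06)))
```

```text
0.05 [ 0.03986189 -0.30672938  0.05      ]
0.055 [ 0.03719099 -0.30947225  0.055     ]
0.06 [ 0.03452008 -0.31221512  0.06      ]
238 [24, 20, 98, 196, 198, 197, 137, 100, 202, 210, 209, 207, 207, 208, 211, 211, 212, 208, 209]
240 [24, 24, 185, 195, 196, 196, 198, 202, 195, 212, 209, 207, 209, 211, 212, 212, 211, 210, 209]
242 [24, 24, 166, 182, 191, 195, 197, 195, 194, 187, 193, 213, 215, 200, 212, 211, 211, 212, 210]
244 [23, 86, 138, 161, 175, 187, 194, 194, 196, 196, 189, 180, 127, 154, 179, 210, 207, 209, 206]
246 [19, 108, 102, 131, 149, 168, 181, 191, 196, 197, 149, 138, 155, 114, 126, 210, 208, 210, 207]
248 [31, 106, 109, 92, 117, 139, 159, 172, 169, 150, 152, 147, 99, 98, 87, 211, 210, 210, 207]
250 [40, 108, 115, 169, 85, 104, 128, 151, 107, 159, 127, 95, 29, 25, 93, 207, 208, 210, 205]
252 [107, 103, 100, 111, 191, 133, 91, 117, 64, 87, 100, 42, 15, 18, 90, 202, 206, 207, 209]
254 [101, 103, 97, 92, 209, 213, 186, 100, 79, 84, 103, 21, 22, 37, 89, 180, 209, 209, 205]
256 [99, 95, 167, 215, 208, 210, 209, 218, 153, 71, 99, 60, 38, 87, 157, 212, 207, 207, 207]
258 [103, 213, 214, 211, 211, 209, 211, 211, 217, 66, 96, 93, 100, 210, 213, 211, 209, 212, 213]
260 [215, 211, 208, 210, 211, 210, 211, 209, 213, 106, 85, 147, 212, 211, 212, 209, 211, 210, 209]
262 [211, 209, 208, 211, 210, 209, 210, 208, 210, 215, 184, 212, 211, 211, 209, 210, 209, 209, 207]
[-0.02643956 -0.63079406  0.06      ]
```

The image slope and the ray suggest the roll hangs with its -y end raised by about 17° and its middle about 10–15 mm to +y of the grip. It should level on contact. Lift higher, carry it, and lower gently.

```bash
echo '[[0, 0, -0.015, 0, 0, 0], [0, 0, -0.03, 0, 0, 0], [0, 0, -0.045, 0, 0, 0], [0, 0, -0.06, 0, 0, 0], [-0.01, -0.002, -0.06, 0, 0, 0]]' > path.dat && python3 -m jog path.dat | grep -E "pos|open|wrist|grip"
echo '[[-0.02, -0.005, 0, 0, 0, 0], [-0.04, -0.01, 0, 0, 0, 0], [-0.06, -0.015, 0, 0, 0, 0], [-0.08, -0.02, 0, 0, 0, 0], [-0.1, -0.025, 0, 0, 0, 0]]' > path.dat && python3 -m jog path.dat | grep -E "pos|wrist"
echo '[[-0.02, -0.005, 0, 0, 0, 0], [-0.04, -0.01, 0, 0, 0, 0], [-0.06, -0.015, 0, 0, 0, 0], [-0.08, -0.02, 0, 0, 0, 0], [-0.1, -0.025, 0, 0, 0, 0]]' > path.dat && python3 -m jog path.dat | grep -E "pos|wrist"
echo '[[-0.015, -0.003, 0, 0, 0, 0], [-0.03, -0.006, 0, 0, 0, 0], [-0.04, -0.01, 0, 0, 0, 0], [-0.044, -0.011, 0, 0, 0, 0], [-0.044, -0.011, 0, 0, 0, 0]]' > path.dat && python3 -m jog path.dat | grep -E "pos|wrist|open"
python3 snap.py l
python3 - <<'E'
from h import *
go([.4986,-.312,.02]); print(proj("scene",env.sense()["tcp_pos"]+[0,0,.043]))
g=cv2.cvtColor(cv2.imread("pics/s_l.png"),cv2.COLOR_BGR2HSV); 
m=((g[:,:,1]<70)&(g[:,:,2]>60)).astype(np.uint8)
for y in range(280,350,3): print(y,"".join("#" if v else "." for v in m[y,300:390]))
E
```

```text
tcp_pos: [0.5311, -0.0617, 0.0764]
wrist_force: [0.9, -0.4, -2.1]
opening: 0.0354
grip_force: 62.4
tcp_pos: [0.5158, -0.1663, 0.0716]
wrist_force: [-0.3, -0.2, -3.4]
tcp_pos: [0.5032, -0.2687, 0.0715]
wrist_force: [0.6, -0.2, -3.6]
tcp_pos: [0.4981, -0.3129, 0.072]
wrist_force: [0.1, 0.9, -3.5]
opening: 0.035
brown 34 278.79411764705884 263.5
tool shift [0.3601 0.0357 0.0083] tcp [ 0.4983 -0.3121  0.072 ] rot [180.   -0.   97.1] box [-0.0339 -0.5053  0.072 ] t 21.6667 F [ 0.1  0.8 -3.4]
tool shift [0.     0.0003 0.052 ] tcp [ 0.4983 -0.3121  0.072 ] rot [180.   -0.   97.1] box [-0.0339 -0.5053  0.072 ] t 21.6667 F [ 0.1  0.8 -3.4]
[341.19925235 302.08115277]
280 #############..................................................###########################
283 #########.....................................................############################
286 #####........######....#####................................##############################
289 #........####################.###......................###################################
292 ....############################.................
[... 1146 characters left out ...]
...............................####
331 ..........................................................................................
334 ###.......................................................................................
337 ######....................................................................................
340 #########.................................................................................
343 ############..............................................................................
346 ##############.........................................................................###
349 #################..................................................................#######
```

Held freely at 3.5 N and above the board. Lower slowly.

```bash
echo '[[0, 0, 0.01, 0, 0, 0], [0, 0, 0.02, 0, 0, 0], [0, 0, 0.03, 0, 0, 0], [0, 0, 0.04, 0, 0, 0], [0, 0, 0.045, 0, 0, 0]]' > path.dat && python3 -m jog path.dat | grep -E "pos|wrist"
echo '[[0, 0, 0.005, 0, 0, 0], [0, 0, 0.01, 0, 0, 0], [0, 0, 0.015, 0, 0, 0], [0, 0, 0.015, 0, 0, 0]]' > path.dat && python3 -m jog path.dat | grep -E "pos|wrist|open"
echo '[[0, 0, 0.003, 0, 0, 0], [0, 0, 0.006, 0, 0, 0], [0, 0, 0.008, 0, 0, 0], [0, 0, 0.008, 0, 0, 0]]' > path.dat && python3 -m jog path.dat | grep -E "pos|wrist|open"
echo '[[0, 0, 0.003, 0, 0, 0], [0, 0, 0.006, 0, 0, 0], [0, 0, 0.006, 0, 0, 0], [0, 0, 0.006, 0, 0, 0]]' > path.dat && python3 -m jog path.dat | grep -E "pos|wrist|open"
```

```text
tcp_pos: [0.4974, -0.3111, 0.0245]
wrist_force: [-0.7, 0.9, -4.0]
tcp_pos: [0.4996, -0.315, 0.0149]
wrist_force: [-2.2, -4.6, 7.5]
opening: 0.0356
tcp_pos: [0.5006, -0.3158, 0.0082]
wrist_force: [-0.1, -7.4, 8.9]
opening: 0.0355
tcp_pos: [0.5006, -0.3152, 0.0018]
wrist_force: [1.9, -5.7, 7.1]
opening: 0.0352
```

End a touches and the roll is levelling with low force. Continue down.

```bash
echo '[[0, 0, 0.003, 0, 0, 0], [0, 0, 0.006, 0, 0, 0], [0, 0, 0.006, 0, 0, 0]]' > path.dat && python3 -m jog path.dat - 30 | grep -E "pos|wrist|open"
echo '[[0, 0, 0.002, 0, 0, 0], [0, 0, 0.004, 0, 0, 0], [0, 0, 0.004, 0, 0, 0]]' > path.dat && python3 -m jog path.dat | grep -E "pos|wrist|open"
echo '[[0, 0, 0.001, 0, 0, 0], [0, 0, 0.002, 0, 0, 0], [0, 0, 0.002, 0, 0, 0]]' > path.dat && python3 -m jog path.dat | grep -E "pos|wrist|open"
```

```text
tcp_pos: [0.5003, -0.3147, -0.005]
wrist_force: [1.4, -5.5, 5.8]
opening: 0.0351
tcp_pos: [0.5002, -0.3147, -0.009]
wrist_force: [1.3, -5.5, 5.6]
opening: 0.0355
tcp_pos: [0.5002, -0.3145, -0.011]
wrist_force: [0.6, -4.5, 4.4]
opening: 0.035
```

```bash
echo '[[0, 0, 0.0015, 0, 0, 0], [0, 0, 0.0015, 0, 0, 0]]' > path.dat && python3 -m jog path.dat | grep -E "pos|wrist|open"
echo '[[0, 0, 0, 0, 0, 0], [0, 0, 0, 0, 0, 0], [0, 0, 0, 0, 0, 0], [0, 0, 0, 0, 0, 0], [0, 0, 0, 0, 0, 0]]' > path.dat && python3 -m jog path.dat 0.08 | grep -E "pos|wrist|open"
echo '[[0, 0, -0.015, 0, 0, 0], [0, 0, -0.03, 0, 0, 0], [0, 0, -0.06, 0, 0, 0], [0, 0, -0.1, 0, 0, 0], [0, 0, -0.14, 0, 0, 0]]' > path.dat && python3 -m jog path.dat | grep -E "pos|wrist|open"
echo '[[0.04, 0, 0, 0, 0, 0], [0.08, 0, 0, 0, 0, 0], [0.12, 0, 0, 0, 0, 0], [0.16, 0, 0, 0, 0, 0], [0.2, 0, 0, 0, 0, 0]]' > path.dat && python3 -m jog path.dat | grep -E "pos|wrist"
echo '[[0.04, 0, 0, 0, 0, 0], [0.08, 0, 0, 0, 0, 0], [0.12, 0, 0, 0, 0, 0], [0.15, 0, 0, 0, 0, 0], [0.15, 0, 0, 0, 0, 0]]' > path.dat && python3 -m jog path.dat | grep -E "pos|wrist"
python3 - <<'E'
from h import *
for n in("scene","top"):
    im=imaging.capture(n)[:,:,::-1].copy(); cv2.imwrite(f"pics/fin_{n}.png",im)
    h=cv2.cvtColor(im,cv2.COLOR_BGR2HSV); red=(((h[:,:,0]<6)|(h[:,:,0]>174))&(h[:,:,1]>120)&(h[:,:,2]>100))
    if n=="top": red[:,:340]=0; red[:,475:]=0
    else: red[:260]=0; red[:,:270]=0; red[370:]=0;red[:,395:]=0
    cn=largest(red); 
    f=np.zeros(red.shape,np.uint8); cv2.drawContours(f,[cv2.convexHull(cn)],-1,1,-1)
    hole=(f>0)&~red; hole=cv2.morphologyEx(hole.astype(np.uint8),cv2.MORPH_OPEN,np.ones((3,3)))
    cs,_=cv2.findContours(hole,cv2.RETR_EXTERNAL,cv2.CHAIN_APPROX_NONE)
    print(n,"board",cv2.minAreaRect(cn))
    for c in cs:
        if cv2.contourArea(c)>60: print("  ",cv2.contourArea(c),cv2.minAreaRect(c),[w2b(ray(n,p,.04 if n=="top" else .031)).round(3).tolist() for p in cv2.boxPoints(cv2.minAreaRect(c))])
print(proj("top",[.4986,-.30,.031]))
h=cv2.cvtColor(cv2.imread("pics/fin_scene.png"),cv2.COLOR_BGR2HSV)[230:290,240:310]
m=(h[:,:,0]<14)&(h[:,:,1]>110)&(h[:,:,2]<170)&(h[:,:,2]>50); ys,xs=np.nonzero(m); print("tab",m.sum(),xs.mean()+240,ys.mean()+230)
E
```

```text
tcp_pos: [0.5003, -0.3146, -0.0112]
wrist_force: [-3.3, -2.4, 13.8]
opening: 0.0353
tcp_pos: [0.4982, -0.312, -0.0155]
wrist_force: [0.0, 0.7, -0.2]
opening: 0.0799
tcp_pos: [0.4976, -0.3116, 0.1251]
wrist_force: [1.1, -1.0, 0.6]
opening: 0.0799
tcp_pos: [0.4729, -0.1121, 0.1246]
wrist_force: [1.0, -0.6, 0.7]
tcp_pos: [0.4541, 0.0395, 0.1248]
wrist_force: [-0.4, 0.3, -0.2]
scene board ((335.5000305175781, 323.0000305175781), (103.94469451904297, 62.93250274658203), 45.0)
   914.5 ((340.5, 322.0), (63.04656982421875, 19.83405303955078), 44.25593948364258) [[-0.061, -0.432, 0.031], [-0.005, -0.425, 0.031], [-0.008, -0.588, 0.031], [-0.061, -0.592, 0.031]]
   195.0 ((306.0158996582031, 294.5216979980469), (7.418926239013672, 31.01971435546875), 53.74616622924805) [[-0.086, -0.386, 0.031], [0.001, -0.386, 0.031], [-0.003, -0.407, 0.031], [-0.089, -0.406, 0.031]]
top board ((410.0359802246094, 242.83544921875), (66.93831634521484, 105.2192153930664), 83.8844985961914)
   976.0 ((420.4745178222656, 240.76641845703125), (17.640796661376953, 65.48421478271484), 83.774169921875) [[-0.013, -0.432, 0.04], [-0.013, -0.592, 0.04], [-0.056, -0.588, 0.04], [-0.056, -0.43, 0.04]]
   303.5 ((366.5199890136719, 247.13998413085938), (36.910980224609375, 9.475231170654297), 81.8698959350586) [[0.009, -0.367, 0.04], [0.009, -0.39, 0.04], [-0.08, -0.389, 0.04], [-0.081, -0.366, 0.04]]
[412.33817016 240.86645764]
tab 165 280.0 252.4181818181818
```

Run:
```python
from h import *
a=cv2.imread("pics/s_h.png");b=cv2.imread("pics/fin_scene.png");o=cv2.imread("pics/scene0.png")
u,v=proj("scene",b2w(0,-.25,.006)).round().astype(int); print(u,v)
for i in(a,b,o): print(i[v-1:v+2,u-1:u+2].mean((0,1)).round())
d=cv2.absdiff(a,b)[248:270,262:300].max(2); print((d>40).mean())
print(env.sense()["wrist_force"],env.sense()["time_s"],env.close_job())
```

```text
283 257
[ 55.  87. 133.]
[ 56.  89. 135.]
[205. 205. 203.]
0.0
the job is handed in; nothing more can be done
[-1.02846177 -0.73186511  0.03083797] 25.7667 None
```

The foil roll lies flat and wholly on the red board and the flap is fully open, confirmed in the final camera images; I handed the job in at 25.8 s of the 69 s allowed and have seen no verdict.

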